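Load the tube mixer and set out the test cassettes

TASK

Get the next batch at the test station ready: first switch the tube mixer off, slide every sample tube on the desk fully home into a socket of its own, and only when all of them are in switch the mixer back on. Also lay every test cassette flat and face up on the tray, each neatly inside one of the printed outlines. Keep the tubes upright and do not disturb the other things on the desk.

Things in the scene. Friction and masses are not known exactly. Their poses are not given: they have to be found in the camera images.
- tube1: sample tube standing upright on the desk, 120 mm tall: round clear-white body of 30 mm diameter whose foot tapers to 24 mm over the lowest 8 mm (so it finds its own way into a socket), and a ribbed white cap of 35 mm diameter over its top 40 mm (80 to 120 mm above the foot). Origin: centre of the underside; z up along the tube. 70 g or so; it tips over easily. May be absent (None) from the start
- tube2: sample tube standing upright on the desk, 120 mm tall: round clear-white body of 30 mm diameter whose foot tapers to 24 mm over the lowest 8 mm (so it finds its own way into a socket), and a ribbed white cap of 35 mm diameter over its top 40 mm (80 to 120 mm above the foot). Origin: centre of the underside; z up along the tube. 70 g or so; it tips over easily. May be absent (None) from the start
- tube3: sample tube standing upright on the desk, 120 mm tall: round clear-white body of 30 mm diameter whose foot tapers to 24 mm over the lowest 8 mm (so it finds its own way into a socket), and a ribbed white cap of 35 mm diameter over its top 40 mm (80 to 120 mm above the foot). Origin: centre of the underside; z up along the tube. 70 g or so; it tips over easily. May be absent (None) from the start
- cassette1: flat white plastic test cassette lying face up on the desk, 66 x 28 x 8 mm, with a small window on its face. Origin: centre of the underside; x along its 66 mm length, z up through the face. About 30 g. May be absent (None) from the start
- cassette2: flat white plastic test cassette lying face up on the desk, 66 x 28 x 8 mm, with a small window on its face. Origin: centre of the underside; x along its 66 mm length, z up through the face. About 30 g. May be absent (None) from the start
- cassette3: flat white plastic test cassette lying face up on the desk, 66 x 28 x 8 mm, with a small window on its face. Origin: centre of the underside; x along its 66 mm length, z up through the face. About 30 g. May be absent (None) from the start
- cassette4: flat white plastic test cassette lying face up on the desk, 66 x 28 x 8 mm, with a small window on its face. Origin: centre of the underside; x along its 66 mm length, z up through the face. About 30 g. May be absent (None) from the start
- mixer: the tube mixer, a white block fixed to the desk, 95 (x) x 260 (y) x 80 mm high, with a panel on the -x side, three round sockets in its top in a row along y at y = -90, -30 and 30 mm, and a toggle switch on top at y = 100 mm. Origin: centre of the underside; z up. It may stand left or right, turned a little
- socket1 (a point): centre of the mouth of a round socket in the mixer's top, 80 mm above the desk: 32 mm wide with a 2 mm bevel, 62 mm deep with a flat floor, so a tube that is home stands 58 mm out of it. Axes as the mixer's
- socket2 (a point): centre of the mouth of a round socket in the mixer's top, 80 mm above the desk: 32 mm wide with a 2 mm bevel, 62 mm deep with a flat floor, so a tube that is home stands 58 mm out of it. Axes as the mixer's
- socket3 (a point): centre of the mouth of a round socket in the mixer's top, 80 mm above the desk: 32 mm wide with a 2 mm bevel, 62 mm deep with a flat floor, so a tube that is home stands 58 mm out of it. Axes as the mixer's
- switch (a joint): angle of the mixer's toggle switch: 0 = off (handle leans 29 degrees to the mixer's -x side, where the panel is), 1.0 = on (leans 29 degrees to the +x side). It is weighted over its centre (0.5): pushed past upright, it falls to the nearer stop and stays there; a push of under 1 N at the tip turns it
- switch_tip (a point): centre of the black ball (24 mm diameter) on the end of the switch's handle, a 10 mm rod. The handle turns about a pivot along the mixer's y axis at mixer x = 0, y = 100, z = 100 mm; the ball's centre is 60 mm from it, thus at x = -29 mm (off) or +29 mm (on), 153 mm above the desk. The grey pedestal under it rises to 98 mm
- tray: low grey tray fixed to the desk, 140 (x) x 290 (y) mm, floor 6 mm and lip 10 mm above the desk, with four white outlines printed side by side along y, 60 mm apart, their length along x. Origin: centre of the underside. It may stand left or right, turned a little
- place1 (a point): centre of a printed outline (68 x 30 mm inside, the size of a cassette) on the tray's floor; x along the outline's length, z up
- place2 (a point): centre of a printed outline (68 x 30 mm inside, the size of a cassette) on the tray's floor; x along the outline's length, z up
- place3 (a point): centre of a printed outline (68 x 30 mm inside, the size of a cassette) on the tray's floor; x along the outline's length, z up
- place4 (a point): centre of a printed outline (68 x 30 mm inside, the size of a cassette) on the tray's floor; x along the outline's length, z up
- jar: bystander: lidded jar, 50 mm diameter, 60 mm high; origin under its centre
- pen: bystander: black marker lying on the desk, 130 mm long along its x, 12 mm thick; origin under its centre
- swab_box: bystander: cardboard box 60 (x) x 85 (y) x 35 mm; origin under its centre
- sanitizer: bystander: bottle, 60 mm diameter, 130 mm high, behind the work; origin under its centre

How it is judged (in metres and radians):
On the way, in this order (a step that is already met when the one before it is completed fails the run):
1. the mixer is switched off while the tubes still stand on the desk (value of joint switch below 0.15 rad and height (world z) of each of tube1, tube2, tube3 below 0.012 m), for 0.2 s.
2. every tube is fully home in a socket, with the mixer off (value of joint switch below 0.15 rad and (horizontal distance between tube1 and socket1 below 0.004 m or horizontal distance between tube1 and socket2 below 0.004 m or horizontal distance between tube1 and socket3 below 0.004 m) and z of tube1 in the frame of mixer between 0.012 and 0.024 m and angle between each of tube1, tube2, tube3's own z axis and vertical below 0.1 rad and (horizontal distance between tube2 and socket1 below 0.004 m or horizontal distance between tube2 and socket2 below 0.004 m or horizontal distance between tube2 and socket3 below 0.004 m) and z of tube2 in the frame of mixer between 0.012 and 0.024 m and (horizontal distance between tube3 and socket1 below 0.004 m or horizontal distance between tube3 and socket2 below 0.004 m or horizontal distance between tube3 and socket3 below 0.004 m) and z of tube3 in the frame of mixer between 0.012 and 0.024 m), for 0.2 s.
3. the mixer is switched on again (value of joint switch above 0.85 rad), for 0.2 s.
At the end, for the whole second after the job is handed in: Switch on (over 0.85 rad); each tube upright in a socket: within 4 mm of its axis, 6 mm of its floor, 0.1 rad of vertical; each cassette flat, face up and at rest on the tray floor, within 10 mm of an outline's centre and 0.2 rad of its direction, either way round. Absent things are passed over (value of joint switch above 0.85 rad and (horizontal distance between tube1 and socket1 below 0.004 m or horizontal distance between tube1 and socket2 below 0.004 m or horizontal distance between tube1 and socket3 below 0.004 m) and z of tube1 in the frame of mixer between 0.012 and 0.024 m and angle between each of tube1, tube2, tube3, cassette1, cassette2, cassette3, cassette4's own z axis and vertical below 0.1 rad and (horizontal distance between tube2 and socket1 below 0.004 m or horizontal distance between tube2 and socket2 below 0.004 m or horizontal distance between tube2 and socket3 below 0.004 m) and z of tube2 in the frame of mixer between 0.012 and 0.024 m and (horizontal distance between tube3 and socket1 below 0.004 m or horizontal distance between tube3 and socket2 below 0.004 m or horizontal distance between tube3 and socket3 below 0.004 m) and z of tube3 in the frame of mixer between 0.012 and 0.024 m and ((horizontal distance between cassette1 and place1 below 0.01 m and angle between the x axis of cassette1 and the x axis of place1, either way round below 0.2 rad) or (horizontal distance between cassette1 and place2 below 0.01 m and angle between the x axis of cassette1 and the x axis of place2, either way round below 0.2 rad) or (horizontal distance between cassette1 and place3 below 0.01 m and angle between the x axis of cassette1 and the x axis of place3, either way round below 0.2 rad) or (horizontal distance between cassette1 and place4 below 0.01 m and angle between the x axis of cassette1 and the x axis of place4, either way round below 0.2 rad)) and z of each of cassette1, cassette2, cassette3, cassette4 in the frame of tray below 0.01 m and linear speed of each of cassette1, cassette2, cassette3, cassette4 below 0.02 m/s and ((horizontal distance between cassette2 and place1 below 0.01 m and angle between the x axis of cassette2 and the x axis of place1, either way round below 0.2 rad) or (horizontal distance between cassette2 and place2 below 0.01 m and angle between the x axis of cassette2 and the x axis of place2, either way round below 0.2 rad) or (horizontal distance between cassette2 and place3 below 0.01 m and angle between the x axis of cassette2 and the x axis of place3, either way round below 0.2 rad) or (horizontal distance between cassette2 and place4 below 0.01 m and angle between the x axis of cassette2 and the x axis of place4, either way round below 0.2 rad)) and ((horizontal distance between cassette3 and place1 below 0.01 m and angle between the x axis of cassette3 and the x axis of place1, either way round below 0.2 rad) or (horizontal distance between cassette3 and place2 below 0.01 m and angle between the x axis of cassette3 and the x axis of place2, either way round below 0.2 rad) or (horizontal distance between cassette3 and place3 below 0.01 m and angle between the x axis of cassette3 and the x axis of place3, either way round below 0.2 rad) or (horizontal distance between cassette3 and place4 below 0.01 m and angle between the x axis of cassette3 and the x axis of place4, either way round below 0.2 rad)) and ((horizontal distance between cassette4 and place1 below 0.01 m and angle between the x axis of cassette4 and the x axis of place1, either way round below 0.2 rad) or (horizontal distance between cassette4 and place2 below 0.01 m and angle between the x axis of cassette4 and the x axis of place2, either way round below 0.2 rad) or (horizontal distance between cassette4 and place3 below 0.01 m and angle between the x axis of cassette4 and the x axis of place3, either way round below 0.2 rad) or (horizontal distance between cassette4 and place4 below 0.01 m and angle between the x axis of cassette4 and the x axis of place4, either way round below 0.2 rad))); the robot touches nothing.
It fails at once if a tube is tipped more than 0.6 rad (angle between any of tube1, tube2, tube3's own z axis and vertical above 0.6 rad).
It fails at once if the mixer is switched on with some tubes in and some still on the desk (value of joint switch above 0.85 rad and (((horizontal distance between tube1 and socket1 below 0.004 m or horizontal distance between tube1 and socket2 below 0.004 m or horizontal distance between tube1 and socket3 below 0.004 m) and z of tube1 in the frame of mixer between 0.012 and 0.024 m and angle between tube1's own z axis and vertical below 0.1 rad) or ((horizontal distance between tube2 and socket1 below 0.004 m or horizontal distance between tube2 and socket2 below 0.004 m or horizontal distance between tube2 and socket3 below 0.004 m) and z of tube2 in the frame of mixer between 0.012 and 0.024 m and angle between tube2's own z axis and vertical below 0.1 rad) or ((horizontal distance between tube3 and socket1 below 0.004 m or horizontal distance between tube3 and socket2 below 0.004 m or horizontal distance between tube3 and socket3 below 0.004 m) and z of tube3 in the frame of mixer between 0.012 and 0.024 m and angle between tube3's own z axis and vertical below 0.1 rad)) and height (world z) of any of tube1, tube2, tube3 below 0.012 m).
It fails at once if a bystander is moved more than 40 mm (distance of any of jar, pen, swab_box, sanitizer from where it was at the start of the episode above 0.04 m).
Of tube1, tube2, tube3 only 2 to 3 are there at a start; the rules pass over those that are not, and their reading is None.
Of cassette1, cassette2, cassette3, cassette4 only 3 to 4 are there at a start; the rules pass over those that are not, and their reading is None.
At some moment in a run one of cassette1, cassette2, cassette3, cassette4 may be knocked a few centimetres aside while the robot is not near it.
It also fails if it takes over 210 s, if anything falls off the work surface, if the arm or the gripper's body presses on something with over 40 N, if the wrist force passes 120 N, or if a joint passes its speed limit or range.

ROBOT

A 6-joint arm with a two-finger parallel gripper is mounted at the origin on the work surface. World frame = base frame: x ahead of the robot, y to its left, z up, the work surface at z = 0. Lengths are in mm, angles in rad, forces in N, time in s.
With the tool pointing down it reaches from about 350 to 775 mm from the base axis. Payload 7.3 kg.
Tool frame: the origin (TCP) lies on the centre line of the jaws, within the pads' length; the fingertips stand 14 mm ahead of it and the grasp point (between the pads) lies 5 mm behind it; z points along the fingers, y is the line along which they close (so a half turn about z gives the same grasp; the last joint's range is limited). The gripper opens to 92 mm and grips with 3 to 60 N. Pads are 19 mm wide; open, the fingers measure 130 mm over their backs; the gripper's body (75 mm by 190 mm) begins 47 mm behind the grasp point.
Start: joints at [-1.469, 0.342, 1.524, -0, 1.275, -0.146], TCP at [128.789, -508.976, 240.741] pointing down, gripper open.
Joint ranges: [-2.53, 2.53], [-0.77, 2.02], [0.04, 2.7], [-1, 4.14], [0.28, 2.66], [-3.11, 3.11]. Speed limits (rad/s): [2.57, 2.57, 3.14, 3.14, 3.14, 3.14].

INTERFACE

Orientations are given as [roll, pitch, yaw] about the fixed x, y, z axes, in that order (R = Rz(yaw) Ry(pitch) Rx(roll)).
In Python, from plant import get_obs, capture, bot, spot_in, trace, pinpoint gives the robot as it stands.
- The arm moves only by the tool play_rows, never from a script. Its argument "rows" is a list of rows, each a list of 2 entries, a list of its own where there are three numbers: the shift along the world's x, y, z in units of 3 cm (1.0 is 3 cm), then the turn, a rotation vector about the world's x, y, z in units of 8 degrees (1.0 is 8 degrees). A call has 1 to 12 rows; each row shifts and turns the commanded pose from where the row before left it; what a row does not reach is not made up. A row lasts 1/8 s, in which the tool goes at most 62.5 mm and 10.7 degrees, less where a joint would pass 70% of its speed; a pose out of reach is approached as far as the arm can. A call with a number of a shift or a turn outside -1 to 1 is refused whole. A call with a gripper value outside its range is refused whole. "hand" is the opening, from -1 (shut) to 1 (fully open), set as the call begins (left out, the last holds). The fingers move at their own pace and stop on an object; the grip force is fixed at half the most. Time passes only in rows, so rows that do not move let the fingers close. It gives the time, the measured TCP pose, the force, the opening and the grip force at its end, in the units of the state.
- get_obs(): the state, without advancing time (a new reading comes with each control period).
- capture(name): name is "scene" or "side" or "wrist"; returns a dict with "frame" (384x512x3 uint8, red, green, blue), "fov_y" (degrees; the focal length in pixels is half the picture's height over the tangent of half this angle, whatever the lens; pixels are square), "cx", "cy" (the principal point, pixels), "rvec" (rotation vector, rad) and "tvec" (3), from world to camera coordinates, as OpenCV has them; the wrist camera has in their place "hand_eye" (4x4, takes a point from camera to tool coordinates, whose origin is the TCP and whose axes are the flange's). Camera axes: x right, y down, z forward; pixel columns grow to the right and rows downward; lengths in mm; the calibration is good to about 2 mm. A picture is of the moment at which its call begins: read the wrist's pose just before it. There is no depth.
- bot.close_job(): hands the job in; it is judged then, once.
Trained networks look in the newest picture that a camera, given by its name, has taken for a name from the list of things; names that differ only in an ending like _2 or _b are one class to them, and where a whole thing is asked for, a point or a joint stands for the part that bears it (a point fixed in the world has none). Each returns a list of dicts, best first, with "p" (0 to 1); they miss things now and then, are a little off and sometimes report something else, mostly with a low value. They report only what shows in the picture. A call takes as long as a camera call.
- spot_in(query, camera): "at" ([row, column] in pixels, amid what is visible of it).
- trace(query, camera): "mask" (384x512 bool, what is visible of it) and "at" ([row, column] in pixels, amid what is visible of it).
- pinpoint(query, camera): "at" ([row, column] in pixels: a listed point, or the origin of a listed thing).
The state is a dict: "time": time; "joint_positions": joint angles; "dq": joint speeds; "tau": joint torques, N m; "tool_pos": TCP position; "tcp_rot": TCP orientation; "contact_force": force on the tool from outside, world axes, zero at the start; "moment": the same for the moment, N m; "grip_width": finger opening in mm; "finger_force": force on a finger pad.
Only numpy, scipy, OpenCV 4.12 (cv2) and the standard library are available. Lean on these libraries where they do the work, as an engineer would, in place of code of your own. Each camera call takes 0.05 s, during which the arm holds its last target. There are 200 camera calls.

## Working session

There is one attempt and no reset: what is moved stays moved. The work goes in short steps, Python scripts to look and compute and a tool call to move; the robot and the scene stay as the last step left them, time stands still between calls to the robot, and variables do not carry over. Pictures are saved under pics/ and viewed, at most 14 in all, crops included, and the job is handed in when it is done.

Besides the shell and the picture viewer there is one more tool, called after "Request:" as name(argument=value, ...) on one line, values as JSON. play_rows: Moves the arm, as the interface text tells. Shifts and turns lie within -1 to 1; 1 stands for 3 cm of shift or 8 degrees of turn. Its arguments: {"type":"object","properties":{"rows":{"type":"array"},"hand":{"type":"number"}},"required":["rows"]}

```bash
ls; mkdir -p pics; cat > h.py <<'E'
import numpy as np, cv2
from plant import get_obs, capture, bot, spot_in, trace, pinpoint
from scipy.spatial.transform import Rotation as Ro
def cam(n):
    o=get_obs(); c=capture(n); H,W=c["frame"].shape[:2]
    f=H/2/np.tan(np.radians(c["fov_y"])/2)
    K=np.array([[f,0,c["cx"]],[0,f,c["cy"]],[0,0,1.]])
    if "rvec" in c:
        R=cv2.Rodrigues(np.array(c["rvec"],float))[0]; t=np.array(c["tvec"],float).ravel()
    else:
        T=np.eye(4); T[:3,:3]=Ro.from_euler('xyz',o["tcp_rot"]).as_matrix(); T[:3,3]=o["tool_pos"]
        M=np.linalg.inv(T@np.array(c["hand_eye"])); R=M[:3,:3]; t=M[:3,3]
    return dict(img=c["frame"],K=K,R=R,t=t,name=n)
def ray(c,rc,z):
    d=c["R"].T@np.linalg.inv(c["K"])@np.array([rc[1],rc[0],1.]); o=-c["R"].T@c["t"]
    return o+d*(z-o[2])/d[2]
def proj(c,P):
    p=c["K"]@(c["R"]@np.array(P,float)+c["t"]); return np.array([p[1],p[0]])/p[2]
def save(c,fn): cv2.imwrite("pics/"+fn,cv2.cvtColor(c["img"],cv2.COLOR_RGB2BGR))
E
python3 - <<'E'
from h import *
np.set_printoptions(precision=1,suppress=True)
print({k:v for k,v in get_obs().items() if k in("time","tool_pos","tcp_rot","grip_width")})
Z=dict(tube1=0,cassette1=0,mixer=0,tray=0,socket1=80,socket2=80,socket3=80,switch_tip=153,place1=6,place2=6,place3=6,place4=6,jar=0,pen=0,swab_box=0,sanitizer=0)
for n in("scene","side"):
    c=cam(n); save(c,n+"0.png"); print(n,"pos",-c["R"].T@c["t"])
    for q,z in Z.items():
        print(q,[(round(d["p"],2),np.array(d["at"]),ray(c,d["at"],z)[:2]) for d in pinpoint(q,n) if d["p"]>.3])
E
```

```text
pics
{'time': 0.0, 'tool_pos': array([ 128.7, -508.6,  240. ]), 'tcp_rot': array([-3.1, -0. ,  0.2]), 'grip_width': 92.04751829776069}
scene pos [ 913.1 -576.8 1048.7]
tube1 [(0.74, array([158.8, 248. ]), array([446.1, 177.6])), (0.69, array([130.7, 264.4]), array([432.2, 330.8])), (0.51, array([128.7, 298.3]), array([543.1, 402. ]))]
cassette1 [(0.72, array([276. , 152.7]), array([ 420.3, -351.2])), (0.55, array([201.1, 225. ]), array([469.5, -20.8])), (0.47, array([311.8, 177.8]), array([ 548.5, -402.4])), (0.47, array([252.1, 188.6]), array([ 469.6, -235.7]))]
mixer [(0.78, array([174.2, 296.6]), array([632.8, 197. ]))]
tray [(0.95, array([256.3, 244.6]), array([ 628.8, -165.6]))]
socket1 [(0.85, array([165.6, 291.9]), array([625. , 163.3])), (0.72, array([150.1, 300.4]), array([621. , 238.7])), (0.56, array([179.6, 288.1]), array([639.5, 105. ]))]
socket2 [(0.85, array([165.6, 291.9]), array([625. , 163.3])), (0.72, array([150.1, 300.4]), array([621. , 238.7])), (0.56, array([179.6, 288.1]), array([639.5, 105. ]))]
socket3 [(0.85, array([165.6, 291.9]), array([625. , 163.3])), (0
[... 3147 characters left out ...]
6])), (0.8, array([185.7, 240.6]), array([ 635.3, -201.5])), (0.8, array([210.9, 238.9]), array([625.7, -65.9])), (0.58, array([198. , 239.8]), array([ 630.3, -131.8]))]
place4 [(0.85, array([176.9, 239. ]), array([ 646.3, -255.6])), (0.8, array([185.7, 240.6]), array([ 635.3, -201.5])), (0.8, array([210.9, 238.9]), array([625.7, -65.9])), (0.58, array([198. , 239.8]), array([ 630.3, -131.8]))]
jar [(0.61, array([289.5, 351.9]), array([350.6, 203.5])), (0.49, array([261.6, 221. ]), array([646.3, 135.5]))]
pen [(0.48, array([232.2, 332.7]), array([372.2,   6.4]))]
swab_box [(0.74, array([191.5, 334.4]), array([ 347.4, -193.9]))]
sanitizer [(0.88, array([227.7, 174.3]), array([790.8,  13.6]))]
```

View pics/scene0.png

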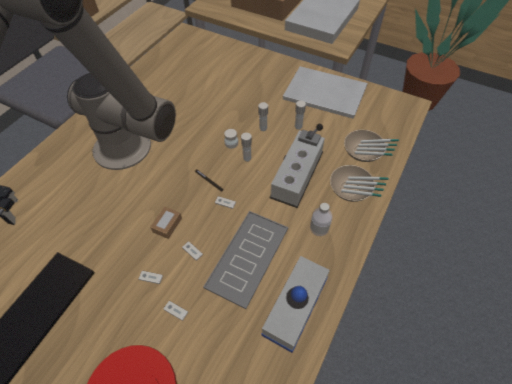

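View pics/side0.png

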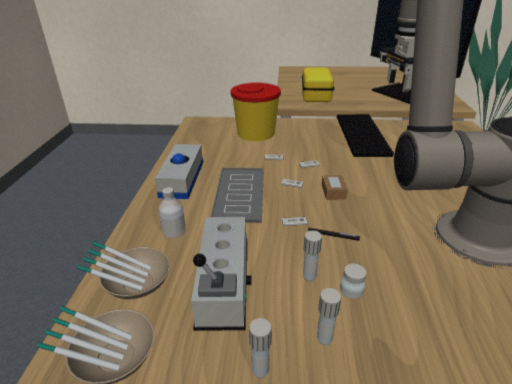

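The scene shows three tubes near (240,250), (265,118) and (298,116) px (column, row). There are four cassettes near (226,202), (192,250), (150,277) and (176,310). The tray is at (246,257), the mixer at (298,168), and the switch leans to the far (+x) side, so it is on. The side view agrees.

Moving toward the middle for wrist views.

Request:
play_rows(rows=[[[1,1,0.3],[0,0,0.9]],[[1,1,0.3],[0,0,0.9]],[[1,1,0.3],[0,0,0.9]],[[1,1,0.3],[0,0,0.9]],[[1,1,0.3],[0,0,0.9]],[[1,1,0.3],[0,0,0.9]],[[1,1,0.3],[0,0,0.9]],[[1,1,0.3],[0,0,0.9]],[[1,1,0.3],[0,0,0.9]],[[1,1,0.3],[0,0,0.9]],[[1,1,0.3],[0,0,0.9]],[[0,0,0],[0,0,0.9]]], hand=1)

```text
time: 3.2
tool_pos: [460.5, -177.0, 340.3]
tcp_rot: [3.14, 0.0, 1.764]
contact_force: [0.1, -0.3, 0.3]
grip_width: 91.6
finger_force: 0.0
```

```bash
cat >> h.py <<'E'
np.set_printoptions(precision=1,suppress=True)
Z=dict(tube1=0,cassette1=0,mixer=0,tray=0,socket1=80,switch_tip=153,place1=6)
def pins(c,qs,pm=.3):
    for q in qs:
        print(q,[(round(d["p"],2),np.array(d["at"]),ray(c,d["at"],Z[q])[:2]) for d in pinpoint(q,c["name"]) if d["p"]>pm])
def rects(c,q,z,pm=.3):
    "mask -> outline at height z -> min-area rectangle centre, size, long-axis angle deg"
    for d in trace(q,c["name"]):
        if d["p"]<pm: continue
        cs=cv2.findContours(d["mask"].astype(np.uint8),cv2.RETR_EXTERNAL,cv2.CHAIN_APPROX_NONE)[0]
        k=max(cs,key=cv2.contourArea)[:,0]
        P=np.array([ray(c,(v,u),z)[:2] for u,v in k],np.float32)
        (x,y),(w,h),a=cv2.minAreaRect(P)
        if w<h: w,h,a=h,w,a+90
        a=(a+90)%180-90
        print(q,round(d["p"],2),"at",np.array(d["at"]),"c",np.array([x,y]),"size",np.array([w,h]),"ang",round(a,1))
E
python3 - <<'E'
from h import *
c=cam("wrist"); save(c,"w1.png"); print(-c["R"].T@c["t"],c["R"],c["K"][0,0])
pins(c,["tray","place1","cassette1"]); rects(c,"cassette1",8); rects(c,"tray",10)
E
```

```text
[ 446.3 -104.4  483.7] [[ 1.   0.2  0. ]
 [ 0.2 -0.9  0.3]
 [ 0.1 -0.3 -1. ]] 309.79562998272337
tray [(0.89, array([167.5, 374.3]), array([ 637.8, -170.2])), (0.58, array([ 53.8, 293.9]), array([475.8, -31.5]))]
place1 [(0.75, array([183. , 372.5]), array([ 639.9, -194.2])), (0.56, array([215.2, 361.4]), array([ 637.6, -250.3]))]
cassette1 [(0.64, array([ 53.3, 294.2]), array([476.1, -30.7])), (0.64, array([250.7, 225. ]), array([ 427.5, -359.8])), (0.63, array([184.5, 265.7]), array([ 473.5, -230.8])), (0.5, array([281.9, 282.8]), array([ 537.8, -400.5]))]
cassette1 0.81 at [ 50.5 291.8] c [472.8 -29.5] size [65.2 29.5] ang 9.0
cassette1 0.77 at [287.3 290.3] c [ 543.2 -413.9] size [61.7 14.2] ang 11.0
cassette1 0.74 at [184.3 267.1] c [ 477.4 -227.8] size [66.1 29.6] ang -15.1
cassette1 0.56 at [250.8 220.5] c [ 418.3 -355.7] size [67.1 31.3] ang 15.9
tray 0.85 at [148.3 376.9] c [ 635.7 -163.6] size [289.9 143.5] ang -87.8
tray 0.5 at [  3.6 442.1] c [648.1  62.8] size [116.6  13.3] ang 11.1
```

View pics/w1.png

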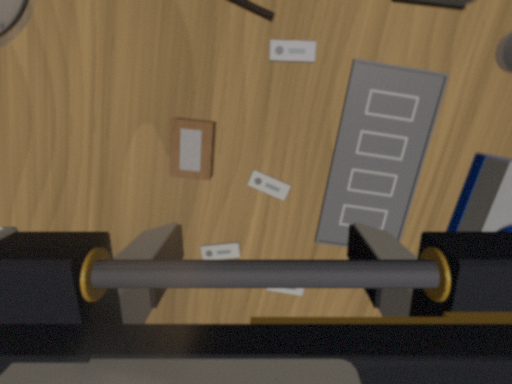

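The wrist view shows four cassettes at about (292,50), (269,185), (220,252) and, half hidden, (287,288). The tray outlines run down column ~365–390. Next I look over the mixer.

Request:
play_rows(rows=[[[0.4,1,0],[0,0,0]],[[0.4,1,0],[0,0,0]],[[0.4,1,0],[0,0,0]],[[0.4,1,0],[0,0,0]],[[0.4,1,0],[0,0,0]],[[0.4,1,0],[0,0,0]],[[0.4,1,0],[0,0,0]],[[0.4,1,0],[0,0,0]],[[0.4,1,0],[0,0,0]],[[0.4,1,0],[0,0,0]],[[0.4,1,0],[0,0,0]],[[0.2,0.7,0],[0,0,0]],[[0,0,0],[0,0,0]]])

```text
invalid input
```

```bash
python3 - <<'E'
from h import *
print(get_obs()["tool_pos"])
E
```

```text
[ 458.5 -179.3  339.7]
```

Request:
play_rows(rows=[[[0.4,1,0],[0,0,0]],[[0.4,1,0],[0,0,0]],[[0.4,1,0],[0,0,0]],[[0.4,1,0],[0,0,0]],[[0.4,1,0],[0,0,0]],[[0.4,1,0],[0,0,0]],[[0.4,1,0],[0,0,0]],[[0.4,1,0],[0,0,0]],[[0.4,1,0],[0,0,0]],[[0.4,1,0],[0,0,0]],[[0.4,1,0],[0,0,0]],[[0,0.7,0],[0,0,0]]])

```text
time: 5.0
tool_pos: [591.1, 172.6, 339.1]
tcp_rot: [-3.141, -0.0, 1.754]
contact_force: [-0.6, 0.7, 0.5]
grip_width: 91.9
finger_force: 0.0
```

```bash
python3 - <<'E'
from h import *
print(get_obs()["tool_pos"])
c=cam("wrist"); save(c,"w2.png"); print(get_obs()["tool_pos"],-c["R"].T@c["t"])
pins(c,["mixer","socket1","switch_tip","tube1"]); rects(c,"mixer",80)
c=cam("scene");pins(c,["mixer","socket1","switch_tip","tube1"])
E
```

```text
[591.1 172.6 339.1]
[590.4 174.9 339.2] [577.9 245.4 482.5]
mixer [(0.7, array([141.7, 291.6]), array([629.7, 193.9]))]
socket1 [(0.85, array([126.4, 303.9]), array([632.5, 224.4])), (0.74, array([168.3, 296.3]), array([634.4, 169.2])), (0.6, array([214.3, 289.7]), array([639.1, 104.2]))]
switch_tip [(0.79, array([ 62.3, 349.5]), array([653.5, 297.3]))]
tube1 [(0.78, array([128.7, 166.7]), array([437.3, 178.3])), (0.65, array([ 14.7, 168.5]), array([424.5, 335.2]))]
mixer 0.65 at [131.4 299.8] c [629.1 195.4] size [262.9 115. ] ang -88.7
mixer [(0.63, array([172. , 295.3]), array([624.5, 203.8])), (0.55, array([250.4, 192.9]), array([ 478.1, -224.6]))]
socket1 [(0.86, array([148.8, 303.2]), array([626.9, 248.6])), (0.85, array([178.7, 284.7]), array([628.2, 103.1])), (0.55, array([164.9, 294.2]), array([630.4, 169.7]))]
switch_tip [(0.63, array([126.2, 316.8]), array([646.4, 298.6]))]
tube1 [(0.79, array([132.2, 262.7]), array([430.2, 320.7])), (0.77, array([157.8, 249.4]), array([448.3, 184.2])), (0.6, array([127.4, 297.4]), array([537. , 406.8])), (0.38, array([151.5, 301.9]), array([604.6, 302.4]))]
```

View pics/w2.png

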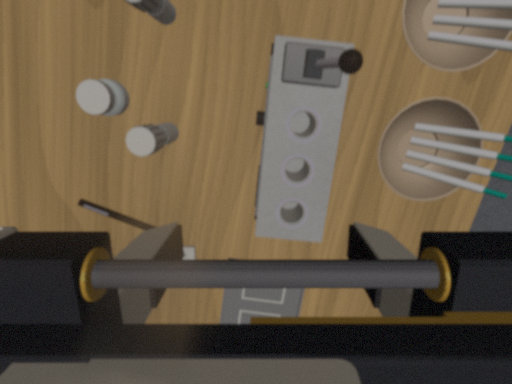

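The wrist view shows the mixer squarely. Its sockets are at (303,124), (297,169) and (291,212) px, and the switch ball at (349,62) leans to +x (on). Tubes are at (150,139) and (155,8). Next I straddle the ball with the open jaws.

Request:
play_rows(rows=[[[0.43,0.82,-0.2],[0,0,-0.18]],[[0.43,0.82,-0.2],[0,0,-0.18]],[[0.43,0.82,-0.2],[0,0,-0.18]],[[0.43,0.82,-0.2],[0,0,-0.18]],[[0.43,0.82,-0.2],[0,0,-0.18]],[[0,0,-0.5],[0,0,0]],[[0,0,-0.5],[0,0,0]],[[0,0,0],[0,0,0]]], hand=1)

```text
time: 6.55
tool_pos: [654.9, 294.7, 278.2]
tcp_rot: [-3.139, 0.001, 1.63]
contact_force: [-0.2, -0.1, 0.5]
grip_width: 91.9
finger_force: 0.0
```

```bash
python3 - <<'E'
from h import *
o=get_obs();print(o["tool_pos"],o["tcp_rot"])
c=cam("wrist"); 
pins(c,["mixer","socket1","switch_tip","tube1"])
E
```

```text
[654.9 294.7 278.2] [-3.1  0.   1.6]
mixer [(0.84, array([219.3, 246.1]), array([632.7, 202.1]))]
socket1 [(0.73, array([268. , 243.3]), array([635.5, 169.1])), (0.71, array([313.8, 246.4]), array([642.2, 102.9])), (0.65, array([224.3, 241.9]), array([631.5, 227.1]))]
switch_tip [(0.81, array([183.2, 262. ]), array([652.2, 298. ]))]
tube1 [(0.9, array([118. ,  92.4]), array([422.7, 333.6])), (0.81, array([ 61.5, 179.4]), array([539.3, 410.4])), (0.57, array([229. , 116.3]), array([442.9, 175.3]))]
```

Request:
play_rows(rows=[[[0,0.1,-1],[0,0,0]],[[0,0,-1],[0,0,0]],[[0,0,-1],[0,0,0]],[[0,0,-1],[0,0,0]],[[0,0,0],[0,0,0]],[[-0.65,-0.04,0],[0,0,0]],[[-0.65,-0.04,0],[0,0,0]],[[-0.65,-0.04,0],[0,0,0]],[[-0.65,-0.04,0],[0,0,0]],[[0,0,0],[0,0,0]],[[0,0,0.3],[0,0,0]],[[0,0,1],[0,0,0]]], hand=1)

```text
time: 8.3
tool_pos: [577.5, 292.9, 198.6]
tcp_rot: [-3.14, 0.001, 1.63]
contact_force: [0.5, 0.1, 0.1]
grip_width: 92.0
finger_force: 0.0
```

Request:
play_rows(rows=[[[0,0,1],[0,0,0]],[[0,0,1],[0,0,0]],[[0,0,1],[0,0,0]],[[0,0,0],[0,0,0]],[[0,0,0],[0,0,0]]])

```text
time: 8.93
tool_pos: [577.5, 293.0, 288.2]
tcp_rot: [-3.141, 0.0, 1.63]
contact_force: [-0.1, 0.4, -0.2]
grip_width: 91.7
finger_force: 0.0
```

```bash
python3 - <<'E'
from h import *
o=get_obs();print(o["tool_pos"],o["tcp_rot"],o["joint_positions"])
c=cam("wrist"); save(c,"w3.png")
pins(c,["mixer","socket1","switch_tip","tube1"])
E
```

```text
[577.5 293.  288.2] [-3.1  0.   1.6] [ 0.4  0.6  1.1 -0.   1.5  0.3]
mixer [(0.9, array([222.5, 297.8]), array([632.9, 196.2]))]
socket1 [(0.84, array([266.8, 307.6]), array([639.6, 168.4])), (0.64, array([224.5, 306.5]), array([632.7, 225.9])), (0.59, array([310.4, 304.5]), array([641.8, 103.6])), (0.42, array([321.7, 381.2]), array([746.4,  92. ]))]
switch_tip [(0.76, array([184.8, 284.4]), array([596. , 293.5]))]
tube1 [(0.86, array([ 65.9, 240.4]), array([539.1, 409.3])), (0.56, array([116. , 147.5]), array([415.7, 338.5]))]
```

View pics/w3.png

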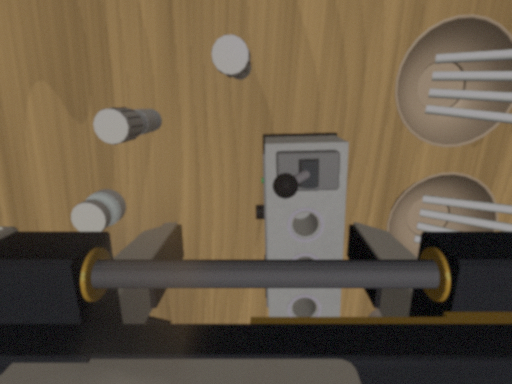

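The switch ball now sits on the −x side (285,186), so the mixer is off. The cap of the third tube is at (231,54). Measuring the cap tops precisely.

```bash
cat >> h.py <<'E'
def caps(c,pm=.3,z=120):
    "cap top disc: bright part of the tube mask, ellipse centre on the plane z=120"
    g=cv2.cvtColor(c["img"],cv2.COLOR_RGB2GRAY)
    for d in trace("tube1",c["name"]):
        if d["p"]<pm: continue
        m=cv2.dilate(d["mask"].astype(np.uint8),np.ones((5,5)))
        t,_=cv2.threshold(g[m>0].reshape(-1,1),0,255,cv2.THRESH_OTSU)
        b=cv2.morphologyEx(((g>t)&(m>0)).astype(np.uint8),cv2.MORPH_OPEN,np.ones((7,7)))
        cs=cv2.findContours(b,cv2.RETR_EXTERNAL,cv2.CHAIN_APPROX_NONE)[0]
        if not cs: continue
        k=max(cs,key=cv2.contourArea)[:,0]
        P=np.array([ray(c,(v,u),z)[:2] for u,v in k],np.float32)
        (x,y),ax,_=cv2.fitEllipse(P)
        m2=cv2.minEnclosingCircle(P)
        print("cap",round(d["p"],2),"px",k.mean(0),"xy",np.array([x,y]),"axes",np.array(ax),"circ",np.array(m2[0]),round(m2[1],1))
E
python3 - <<'E'
from h import *
c=cam("wrist"); caps(c)
E
```

```text
cap 0.83 px [110.3 125.9] xy [422.1 334.4] axes [33.6 34. ] circ [422.2 334.3] 17.6
```

Request:
play_rows(rows=[[[-0.62,0.78,-0.3],[0,0,0.06]],[[-0.62,0.78,-0.3],[0,0,0.06]],[[0,0,0],[0,0,0]],[[0,0,0],[0,0,0]]])

```text
time: 9.78
tool_pos: [540.5, 339.7, 271.0]
tcp_rot: [3.141, 0.0, 1.647]
contact_force: [0.1, 0.2, -0.5]
grip_width: 91.9
finger_force: 0.0
```

```bash
python3 - <<'E'
from h import *
o=get_obs();print(o["tool_pos"],o["tcp_rot"])
c=cam("wrist"); caps(c); pins(c,["tube1","switch_tip"])
E
```

```text
[540.5 339.7 271. ] [3.1 0.  1.6]
cap 0.78 px [267.6 108.3] xy [538.2 407.3] axes [32.6 32.9] circ [538.3 407.2] 17.0
cap 0.65 px [165.6 315. ] xy [442.6 177.1] axes [26.5 37.3] circ [441.9 174.4] 18.6
cap 0.64 px [142.9 176. ] xy [422.3 334.2] axes [33.4 34. ] circ [422.1 334.1] 17.8
tube1 [(0.92, array([107.9, 267.5]), array([539.5, 405.7])), (0.71, array([156. , 177.1]), array([423. , 333.9])), (0.7, array([259.6, 189.1]), array([440.5, 179.5])), (0.56, array([236.7, 131.3]), array([356.5, 210.2]))]
switch_tip [(0.84, array([243.7, 322.2]), array([597.8, 291.6])), (0.68, array([262. , 188.6]), array([475. , 263.4]))]
```

Request:
play_rows(rows=[[[-0.08,0.75,0],[0,0,0]],[[0,0.75,0],[0,0,0]],[[0,0.75,0],[0,0,0]],[[0,0,-0.87],[0,0,0]],[[0,0,-1],[0,0,0]],[[0,0,-1],[0,0,0]],[[0,0,-1],[0,0,0]],[[0,0,-1],[0,0,0]],[[0,0,-1],[0,0,0]],[[0,0,0],[0,0,0]]])

```text
time: 11.22
tool_pos: [536.2, 407.6, 91.9]
tcp_rot: [-3.137, 0.002, 1.647]
contact_force: [-0.6, 0.4, 1.5]
grip_width: 91.8
finger_force: 0.0
```

Request:
play_rows(rows=[[[0,0,0],[0,0,0]],[[0,0,0],[0,0,0]],[[0,0,0],[0,0,0]],[[0,0,0],[0,0,0]],[[0,0,0],[0,0,0]],[[0,0,0],[0,0,0]]], hand=-1)

```text
time: 11.98
tool_pos: [537.7, 407.5, 94.6]
tcp_rot: [3.142, 0.0, 1.647]
contact_force: [-0.5, 0.3, -0.1]
grip_width: 36.4
finger_force: 0.0
```

Request:
play_rows(rows=[[[0,0,0],[0,0,0]],[[0,0,0.5],[0,0,0]],[[0,0,0.9],[0,0,0]],[[0,0,1],[0,0,0]],[[0,0,1],[0,0,0]],[[0,0,1],[0,0,0]],[[0,0,1],[0,0,0]],[[0,0,0.9],[0,0,0]],[[0,0,0],[0,0,0]]])

```text
time: 13.1
tool_pos: [538.4, 408.0, 287.1]
tcp_rot: [3.136, -0.003, 1.647]
contact_force: [0.6, 0.1, -1.7]
grip_width: 34.3
finger_force: 30.0
```

Request:
play_rows(rows=[[[0.27,-0.96,0],[0,0,0]],[[0.27,-0.96,0],[0,0,0]],[[0.27,-0.96,0],[0,0,0]],[[0.27,-0.96,0],[0,0,0]],[[0.27,-0.96,0],[0,0,0]],[[0.27,-0.96,0],[0,0,0]],[[0.27,-0.96,0],[0,0,0]],[[0.27,-0.96,0],[0,0,0]],[[0.27,-0.96,0],[0,0,0]],[[0.27,-0.96,0],[0,0,0]],[[0,0,0],[0,0,0]],[[0,0,0],[0,0,0]]])

```text
time: 14.6
tool_pos: [618.2, 120.0, 282.8]
tcp_rot: [-3.14, -0.0, 1.647]
contact_force: [-0.8, 0.0, -1.0]
grip_width: 34.1
finger_force: 30.0
```

```bash
python3 - <<'E'
from h import *
o=get_obs();print(o["tool_pos"],o["tcp_rot"])
c=cam("wrist"); pins(c,["mixer","socket1","switch_tip"]); caps(c)
s=np.array([637.5,166])
im=cv2.cvtColor(c["img"],cv2.COLOR_RGB2BGR)
cv2.imwrite("pics/w4.png",cv2.resize(im[0:260,180:400],None,fx=2.3,fy=2.3,interpolation=cv2.INTER_CUBIC))
print(proj(c,[636,166,80]),proj(c,[631,226,80]),proj(c,[640,106,80]))
E
```

```text
[618.2 120.  282.8] [-3.1 -0.   1.6]
mixer [(0.57, array([100.1, 280.8]), array([633.6, 197.2]))]
socket1 [(0.91, array([182.2, 282.4]), array([639.8, 106.1])), (0.77, array([ 69.3, 285.1]), array([631.4, 227.7])), (0.75, array([128.3, 284.8]), array([636.8, 167.2]))]
switch_tip [(0.44, array([ 71.6, 283.5]), array([626.4, 218.7]))]
cap 0.91 px [264.9 297.6] xy [629.3 -22.6] axes [35.1 88.2] circ [628.2 -13.4] 40.4
cap 0.83 px [ 86.3 108.9] xy [442.9 173.6] axes [33.6 34.8] circ [442.8 173.5] 17.9
[129.4 284. ] [ 71.  284.6] [182.3 282.6]
```

View pics/w4.png

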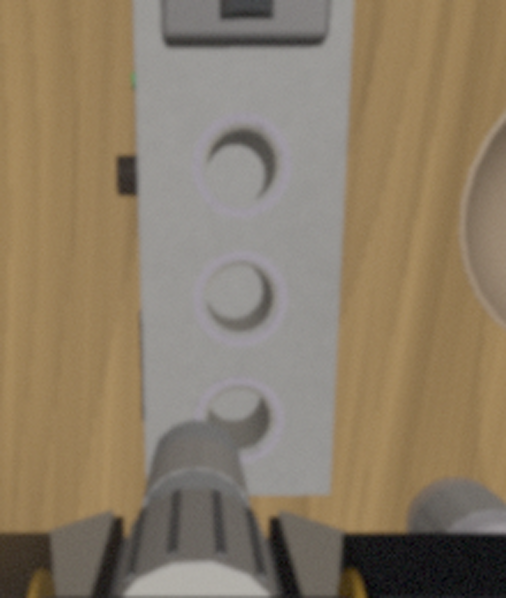

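The crop shows clean socket rings at about (242,168), (241,300) and (240,415) in crop px, matching the estimates within 2 mm. The held tube is upright. Inserting into socket1.

Request:
play_rows(rows=[[[0.75,-0.5,0],[0,0,0]],[[0,0,0],[0,0,0]],[[0,0,-1],[0,0,0]],[[0,0,-1],[0,0,0]],[[0,0,-0.9],[0,0,0]],[[0,0,-0.5],[0,0,0]],[[0,0,-0.3],[0,0,0]],[[0,0,-0.3],[0,0,0]],[[0,0,0],[0,0,0]]])

```text
time: 15.98
tool_pos: [641.1, 104.8, 163.4]
tcp_rot: [-3.141, -0.0, 1.647]
contact_force: [-0.9, 0.4, -1.4]
grip_width: 34.4
finger_force: 30.0
```

Request:
play_rows(rows=[[[0,0,-0.4],[0,0,0]],[[0,0,-0.4],[0,0,0]],[[0,0,-0.4],[0,0,0]],[[0,0,0],[0,0,0]]])

```text
time: 16.48
tool_pos: [640.7, 104.7, 126.0]
tcp_rot: [-3.14, -0.0, 1.647]
contact_force: [-0.7, 3.3, -2.2]
grip_width: 34.7
finger_force: 30.0
```

Request:
play_rows(rows=[[[0,0.03,-0.3],[0,0,0]],[[0,0,0],[0,0,0]]])

```text
time: 16.73
tool_pos: [641.1, 105.1, 117.8]
tcp_rot: [-3.141, 0.001, 1.647]
contact_force: [-1.1, 0.7, -1.3]
grip_width: 34.7
finger_force: 30.0
```

Request:
play_rows(rows=[[[0,0,0],[0,0,0]],[[0,0,0],[0,0,0]],[[0,0,0],[0,0,0]],[[0,0,0],[0,0,0]],[[0,0,1],[0,0,0]],[[0,0,1],[0,0,0]],[[0,0,1],[0,0,0]],[[-1,0,0.8],[0,0,0]],[[-1,0,0.5],[0,0,0]],[[-1,0,0],[0,0,0]],[[-1,0,0],[0,0,0]],[[-1,0,0],[0,0,0]]], hand=1)

```text
time: 18.23
tool_pos: [490.2, 105.4, 247.9]
tcp_rot: [3.141, 0.0, 1.647]
contact_force: [0.5, -0.5, 0.8]
grip_width: 91.4
finger_force: 0.0
```

```bash
python3 - <<'E'
from h import *
o=get_obs();print(o["tool_pos"],o["tcp_rot"])
c=cam("wrist"); caps(c); caps(c,z=138); pins(c,["socket1"])
E
```

```text
[490.2 105.4 247.9] [3.1 0.  1.6]
cap 0.97 px [212.  103.7] xy [440.8 173.6] axes [33.2 34. ] circ [440.7 173.6] 17.3
cap 0.58 px [438.3 203.8] xy [651.5 100.3] axes [37.9 39.7] circ [651.6 100.6] 21.0
cap 0.97 px [212.  103.7] xy [443.7 174. ] axes [31.  31.8] circ [443.6 174. ] 16.2
cap 0.58 px [438.3 203.8] xy [640.5 105.5] axes [35.4 37. ] circ [640.6 105.8] 19.6
socket1 [(0.97, array([128.8, 416.8]), array([637. , 164.7])), (0.71, array([185.9, 406.2]), array([638.4, 106.1])), (0.64, array([ 64.6, 423.9]), array([631.2, 223.7]))]
```

Request:
play_rows(rows=[[[-0.55,0.76,0],[0,0,0]],[[-0.54,0.76,0],[0,0,0]],[[-0.54,0.75,0],[0,0,0]],[[0,0,-0.5],[0,0,0]],[[0,0,-0.9],[0,0,0]],[[0,0,-0.9],[0,0,0]],[[0,0,-0.9],[0,0,0]],[[0,0,-0.9],[0,0,0]],[[0,0,-1],[0,0,0]],[[0,0,0],[0,0,0]],[[0,0,0],[0,0,0]]])

```text
time: 19.8
tool_pos: [443.4, 173.7, 95.4]
tcp_rot: [3.14, -0.0, 1.647]
contact_force: [0.2, -0.3, 0.9]
grip_width: 91.8
finger_force: 0.0
```

Request:
play_rows(rows=[[[0,0,0],[0,0,0]],[[0,0,0],[0,0,0]],[[0,0,0],[0,0,0]],[[0,0,0],[0,0,0]],[[0,0,0],[0,0,0]],[[0,0,0],[0,0,0]],[[0,0,0],[0,0,0]],[[0,0,0],[0,0,0]]], hand=-1)

```text
time: 20.8
tool_pos: [442.3, 173.5, 94.6]
tcp_rot: [3.142, 0.0, 1.647]
contact_force: [0.2, -0.3, -0.0]
grip_width: 34.7
finger_force: 30.0
```

Request:
play_rows(rows=[[[0,0,0.7],[0,0,0]],[[0,0,1],[0,0,0]],[[0,0,1],[0,0,0]],[[0.4,0,1],[0,0,0]],[[0.9,-0.04,1],[0,0,0]],[[0.9,-0.04,0.5],[0,0,0]],[[0.9,-0.04,0],[0,0,0]],[[0.9,-0.04,0],[0,0,0]],[[0.9,-0.04,0],[0,0,0]],[[0.9,-0.04,0],[0,0,0]],[[0.67,-0.04,0],[0,0,0]],[[0,0,0],[0,0,0]]])

```text
time: 22.3
tool_pos: [636.9, 164.8, 249.4]
tcp_rot: [-3.14, 0.0, 1.646]
contact_force: [-0.8, 0.9, -1.2]
grip_width: 34.4
finger_force: 30.0
```

Request:
play_rows(rows=[[[0,0,0],[0,0,0]]])

```text
time: 22.42
tool_pos: [635.6, 165.2, 250.2]
tcp_rot: [-3.14, -0.0, 1.647]
contact_force: [-0.5, 0.4, -0.2]
grip_width: 34.5
finger_force: 30.0
```

Request:
play_rows(rows=[[[0.02,0.01,-0.8],[0,0,0]],[[0,0,-0.8],[0,0,0]],[[0,0,-0.6],[0,0,0]],[[0,0,-0.4],[0,0,0]],[[0,0,-0.4],[0,0,0]],[[0,0,0],[0,0,0]]])

```text
time: 23.18
tool_pos: [636.5, 165.4, 159.9]
tcp_rot: [-3.14, 0.0, 1.647]
contact_force: [-0.4, 0.1, -0.8]
grip_width: 34.8
finger_force: 30.0
```

Request:
play_rows(rows=[[[0,0,-0.4],[0,0,0]],[[0,0,-0.4],[0,0,0]],[[0,0,-0.3],[0,0,0]],[[0,0,0],[0,0,0]]])

```text
time: 23.68
tool_pos: [636.8, 165.4, 126.5]
tcp_rot: [-3.141, 0.0, 1.647]
contact_force: [-1.4, 1.1, -1.8]
grip_width: 34.8
finger_force: 30.0
```

Request:
play_rows(rows=[[[0,0,-0.2],[0,0,0]],[[0,0,0],[0,0,0]]])

```text
time: 23.92
tool_pos: [636.8, 165.4, 121.1]
tcp_rot: [-3.141, 0.0, 1.647]
contact_force: [-1.6, 1.2, -2.3]
grip_width: 34.4
finger_force: 30.0
```

Request:
play_rows(rows=[[[0,0,0],[0,0,0]],[[0,0,0],[0,0,0]],[[0,0,0],[0,0,0]],[[0,0,0],[0,0,0]],[[0,0,1],[0,0,0]],[[0,0,1],[0,0,0]],[[0,0,1],[0,0,0]],[[-0.7,0.5,1],[0,0,0]],[[-1,0.7,0.3],[0,0,0]],[[-1,0.7,0],[0,0,0]],[[-1,0.7,0],[0,0,0]],[[-1,0.7,0],[0,0,0]]], hand=1)

```text
time: 25.42
tool_pos: [495.0, 265.0, 250.9]
tcp_rot: [3.141, -0.0, 1.647]
contact_force: [-0.4, 0.7, -0.4]
grip_width: 92.1
finger_force: 0.0
```

Request:
play_rows(rows=[[[-1,0.8,0],[0,0,0]],[[-0.9,0.8,0],[0,0,0]],[[0,0,0],[0,0,0]],[[0,0,0],[0,0,0]]])

```text
time: 25.92
tool_pos: [439.5, 312.3, 250.8]
tcp_rot: [3.141, 0.0, 1.647]
contact_force: [0.6, 0.1, -0.2]
grip_width: 92.0
finger_force: 0.0
```

```bash
python3 - <<'E'
from h import *
o=get_obs();print(o["tool_pos"],o["tcp_rot"])
c=cam("wrist"); caps(c); caps(c,z=138)
E
```

```text
[439.5 312.3 250.8] [3.1 0.  1.6]
cap 0.89 px [246.4 159.9] xy [422.  334.2] axes [33.1 33.6] circ [421.9 334.2] 17.3
cap 0.89 px [246.4 159.9] xy [422.8 337.6] axes [31.  31.4] circ [422.7 337.6] 16.2
```

Request:
play_rows(rows=[[[-0.58,0.73,0],[0,0,0]],[[0,0,-0.5],[0,0,0]],[[0,0,-0.9],[0,0,0]],[[0,0,-0.9],[0,0,0]],[[0,0,-0.9],[0,0,0]],[[0,0,-1],[0,0,0]],[[0,0,-1],[0,0,0]],[[0,0,0],[0,0,0]],[[0,0,0],[0,0,0]]])

```text
time: 27.2
tool_pos: [422.4, 334.1, 95.2]
tcp_rot: [3.141, -0.0, 1.646]
contact_force: [1.1, 0.4, 0.9]
grip_width: 92.0
finger_force: 0.0
```

Request:
play_rows(rows=[[[0,0,0],[0,0,0]],[[0,0,0],[0,0,0]],[[0,0,0],[0,0,0]],[[0,0,0],[0,0,0]],[[0,0,0],[0,0,0]],[[0,0,0],[0,0,0]],[[0,0,0],[0,0,0]],[[0,0,0],[0,0,0]]], hand=-1)

```text
time: 28.2
tool_pos: [421.6, 334.3, 94.6]
tcp_rot: [3.142, 0.0, 1.647]
contact_force: [-0.1, -0.7, -0.1]
grip_width: 34.7
finger_force: 30.0
```

Request:
play_rows(rows=[[[0,0,0.7],[0,0,0]],[[0,0,1],[0,0,0]],[[0,0,1],[0,0,0]],[[0,-0.2,1],[0,0,0]],[[0.5,-0.5,1],[0,0,0]],[[0.9,-0.6,0.8],[0,0,0]],[[0.9,-0.6,0],[0,0,0]],[[0.9,-0.6,0],[0,0,0]],[[0.9,-0.5,0],[0,0,0]],[[0.9,-0.4,0],[0,0,0]],[[1,-0.24,0],[0,0,0]],[[1,0,0],[0,0,0]]])

```text
time: 29.7
tool_pos: [632.5, 224.4, 259.4]
tcp_rot: [-3.141, 0.0, 1.646]
contact_force: [0.6, 0.7, -0.1]
grip_width: 34.5
finger_force: 30.0
```

Request:
play_rows(rows=[[[0,0,0],[0,0,0]],[[0,0,0],[0,0,0]]])

```text
time: 29.95
tool_pos: [630.9, 225.2, 259.1]
tcp_rot: [-3.14, 0.0, 1.647]
contact_force: [-0.3, -1.2, 0.8]
grip_width: 34.1
finger_force: 30.0
```

Request:
play_rows(rows=[[[0.04,0,-0.8],[0,0,0]],[[0,0,-0.9],[0,0,0]],[[0,0,-0.8],[0,0,0]],[[0,0,-0.4],[0,0,0]],[[0,0,-0.4],[0,0,0]],[[0,0,0],[0,0,0]]])

```text
time: 30.7
tool_pos: [632.1, 225.2, 160.1]
tcp_rot: [-3.14, 0.0, 1.647]
contact_force: [-2.7, 0.5, -1.1]
grip_width: 34.4
finger_force: 30.0
```

Request:
play_rows(rows=[[[0,0,-0.4],[0,0,0]],[[0,0,-0.4],[0,0,0]],[[0,0,-0.3],[0,0,0]],[[0,0,-0.2],[0,0,0]],[[0,0,0],[0,0,0]]])

```text
time: 31.32
tool_pos: [632.1, 225.1, 120.9]
tcp_rot: [-3.14, 0.0, 1.647]
contact_force: [-5.3, -0.1, -3.5]
grip_width: 34.2
finger_force: 30.0
```

Request:
play_rows(rows=[[[0,0,0],[0,0,0]],[[0,0,0],[0,0,0]],[[0,0,0],[0,0,0]],[[0,0,0],[0,0,0]],[[0,0,1],[0,0,0]],[[0,0,1],[0,0,0]],[[0,0,1],[0,0,0]],[[0,0,1],[0,0,0]],[[0,-0.6,1],[0,0,0]],[[-0.2,-1,0.5],[0,0,0]],[[-0.2,-1,0],[0,0,0]],[[-0.2,-1,0],[0,0,0]]], hand=1)

```text
time: 32.83
tool_pos: [614.7, 116.2, 287.1]
tcp_rot: [3.14, 0.0, 1.647]
contact_force: [-0.0, 0.3, -0.1]
grip_width: 92.0
finger_force: 0.0
```

Request:
play_rows(rows=[[[0,-1,0.3],[0,0,0]],[[0,-1,0.3],[0,0,0]],[[0,0,0],[0,0,0]],[[0,0,0],[0,0,0]]])

```text
time: 33.33
tool_pos: [614.7, 57.6, 304.5]
tcp_rot: [3.142, -0.0, 1.647]
contact_force: [-0.1, 0.2, -0.0]
grip_width: 91.6
finger_force: 0.0
```

```bash
python3 - <<'E'
from h import *
o=get_obs();print(o["tool_pos"],o["tcp_rot"])
c=cam("wrist"); save(c,"w5.png"); caps(c,z=138); pins(c,["socket1","switch_tip","cassette1"])
c=cam("side"); caps(c,z=138)
E
```

```text
[614.7  57.6 304.5] [ 3.1 -0.   1.6]
cap 0.77 px [298.    5.2] xy [631.7 214.9] axes [12.  36.4] circ [632.3 218.5] 16.9
cap 0.77 px [296.3  65.1] xy [636.2 165.9] axes [32.4 33. ] circ [636.2 165.8] 17.2
cap 0.7 px [295.4 131.1] xy [641.5 105.5] axes [32.4 32.7] circ [641.4 105.7] 17.2
socket1 [(0.89, array([126.4, 290. ]), array([640.9, 105.8])), (0.83, array([ 10.8, 289.3]), array([628.3, 225.6])), (0.82, array([ 71.2, 290.6]), array([635.7, 166. ])), (0.35, array([238.3, 269.3]), array([628.2, -37.6]))]
switch_tip []
cassette1 [(0.75, array([204.5, 169.2]), array([475.8, -30.1])), (0.72, array([317. , 173.8]), array([ 482., -232.]))]
cap 0.73 px [218.  240.8] xy [630.2 224.9] axes [33.3 36.4] circ [631.7 224.7] 20.1
cap 0.66 px [222.8 206.4] xy [638.6 104.6] axes [26.8 31.8] circ [639.4 104.2] 17.2
cap 0.5 px [220.2 222.4] xy [635.5 164.2] axes [28.6 34.7] circ [636.  164.4] 18.5
```

View pics/w5.png

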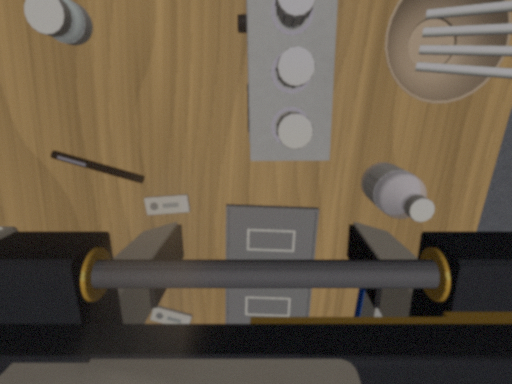

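All three caps sit level in the sockets at (298,5), (296,65) and (295,131). The heights agree between wrist and side views at 138 mm, so the tubes are home. Switching back on.

Request:
play_rows(rows=[[[-0.1,1,0],[0,0,0]],[[-0.1,1,0],[0,0,0]],[[-0.1,1,0],[0,0,0]],[[-0.1,1,0],[0,0,0]],[[-0.1,1,0],[0,0,0]],[[-0.1,1,0],[0,0,0]],[[0,1,0],[0,0,0]],[[0,0.82,-0.5],[0,0,0]],[[0,0,-0.6],[0,0,0]],[[0,0,0],[0,0,0]],[[0,0,0],[0,0,0]]])

```text
time: 35.05
tool_pos: [597.0, 291.6, 271.8]
tcp_rot: [3.141, 0.0, 1.646]
contact_force: [0.6, 0.3, -0.5]
grip_width: 91.7
finger_force: 0.0
```

```bash
python3 - <<'E'
from h import *
o=get_obs();print(o["tool_pos"],o["tcp_rot"])
c=cam("wrist"); pins(c,["switch_tip"])
E
```

```text
[597.  291.6 271.8] [3.1 0.  1.6]
switch_tip [(0.57, array([187.5, 264.6]), array([597.1, 292.9]))]
```

Request:
play_rows(rows=[[[0,0,-0.9],[0,0,0]],[[0,0,-1],[0,0,0]],[[0,0,-1],[0,0,0]],[[0,0,-0.95],[0,0,0]],[[0,0,0],[0,0,0]],[[0.7,0.05,0],[0,0,0]],[[0.7,0.05,0],[0,0,0]],[[0.7,0.05,0],[0,0,0]],[[0.7,0.05,0],[0,0,0]],[[0,0,0],[0,0,0]],[[0,0,0],[0,0,0]],[[0,0,0.5],[0,0,0]]])

```text
time: 36.65
tool_pos: [679.6, 297.7, 171.0]
tcp_rot: [-3.139, 0.001, 1.647]
contact_force: [-0.4, -0.1, 0.9]
grip_width: 92.0
finger_force: 0.0
```

Request:
play_rows(rows=[[[0,0,1],[0,0,0]],[[0,0,1],[0,0,0]],[[0,0,1],[0,0,0]],[[0,0,1],[0,0,0]],[[-0.3,-1,0],[0,0,0]],[[-0.3,-1,0],[0,0,0]],[[-0.3,-1,0],[0,0,0]],[[-0.3,-1,0],[0,0,0]],[[-0.3,-1,0],[0,0,0]],[[0,0,0],[0,0,0]],[[0,0,0],[0,0,0]]])

```text
time: 38.02
tool_pos: [635.8, 148.4, 292.4]
tcp_rot: [3.14, -0.001, 1.647]
contact_force: [-0.0, 0.2, 0.9]
grip_width: 92.1
finger_force: 0.0
```

```bash
python3 - <<'E'
from h import *
o=get_obs();print(o["tool_pos"],o["tcp_rot"])
c=cam("wrist"); pins(c,["switch_tip"]); caps(c,z=138)
c=cam("side"); pins(c,["switch_tip","cassette1","place1"]);rects(c,"cassette1",8)
E
```

```text
[635.8 148.4 292.4] [ 3.1 -0.   1.6]
switch_tip [(0.82, array([  4.6, 300.8]), array([654.1, 299.8]))]
cap 0.9 px [266.6 220. ] xy [641.5 105.1] axes [35.  37.2] circ [642. 105.] 19.4
cap 0.71 px [265.7 162.8] xy [635.9 164.6] axes [35.  36.1] circ [635.8 164.9] 19.1
cap 0.57 px [264.7  98.1] xy [630.4 225.1] axes [32.2 32.2] circ [630.4 224.9] 16.7
switch_tip [(0.72, array([180.9, 289.8]), array([489.5,   9.5])), (0.58, array([154.8, 271.3]), array([ 539., -127.])), (0.49, array([262.1, 199.6]), array([650.4, 302.6])), (0.38, array([209.1, 238.8]), array([598.8, 134.5]))]
cassette1 [(0.66, array([166.5, 296.8]), array([ 458.3, -347.5])), (0.6, array([184.5, 292. ]), array([ 475.6, -227.8])), (0.59, array([221.7, 292.9]), array([474.9, -32.7])), (0.52, array([157.3, 272.8]), array([ 542.3, -411.8]))]
place1 [(0.91, array([174. , 241.2]), array([ 641.2, -274.9])), (0.9, array([193.9, 238.4]), array([ 636.9, -154. ])), (0.84, array([189. , 241.3]), array([ 631.1, -182.3])), (0.72, array([209.7, 237.8]), array([629.4, -71.6]))]
cassette1 0.69 at [222.4 292.9] c [471.  -26.6] size [66.  35.6] ang 10.2
cassette1 0.5 at [154.2 272.4] c [ 540.  -399.2] size [60.8 45.7] ang 0.8
cassette1 0.45 at [163.8 298.2] c [ 451.1 -328.4] size [67.1 38.7] ang 16.1
```

The switch is on: tip at (654,300) mm, leaning to +x. Now the cassettes: moving to a view with the yaw turned to about 0.

Request:
play_rows(rows=[[[-0.43,-0.96,0.13],[0,0,-0.98]],[[-0.43,-0.96,0.13],[0,0,-0.98]],[[-0.43,-0.96,0.13],[0,0,-0.98]],[[-0.43,-0.96,0.13],[0,0,-0.98]],[[-0.43,-0.96,0.13],[0,0,-0.98]],[[-0.43,-0.96,0.13],[0,0,-0.98]],[[-0.43,-0.96,0.13],[0,0,-0.98]],[[-0.43,-0.96,0.13],[0,0,-0.98]],[[-0.43,-0.96,0.13],[0,0,-0.98]],[[-0.43,-0.96,0.13],[0,0,-0.98]],[[-0.43,-0.96,0.13],[0,0,-0.98]],[[-0.43,-0.96,0.13],[0,0,-0.98]]], hand=0)

```text
time: 39.92
tool_pos: [480.6, -198.7, 338.1]
tcp_rot: [3.141, -0.0, 0.001]
contact_force: [0.1, -0.3, -0.3]
grip_width: 46.1
finger_force: 0.0
```

Request:
play_rows(rows=[[[0,0,0],[0,0,0]],[[0,0,0],[0,0,0]]])

```text
time: 40.17
tool_pos: [481.2, -197.4, 337.9]
tcp_rot: [-3.141, -0.0, 0.006]
contact_force: [0.4, 0.7, -0.0]
grip_width: 46.1
finger_force: 0.0
```

```bash
python3 - <<'E'
from h import *
o=get_obs();print(o["time"],o["tool_pos"],o["tcp_rot"][2],o["grip_width"])
c=cam("wrist"); save(c,"w6.png"); pins(c,["tray","place1","cassette1"]); rects(c,"cassette1",8); rects(c,"tray",10)
E
```

```text
40.175 [ 481.2 -197.4  337.9] 0.006317441541162205 46.130735930176776
tray [(0.74, array([ 43. , 243.1]), array([ 635.3, -165.1]))]
place1 [(0.83, array([ 40.4, 177.4]), array([637.1, -73.3])), (0.79, array([ 43.4, 220.1]), array([ 633.6, -133.1])), (0.55, array([ 39. , 263.3]), array([ 639.6, -193.8]))]
cassette1 [(0.87, array([153.9, 283.8]), array([ 476.9, -226.7])), (0.85, array([156.2, 158.5]), array([471.9, -30.4])), (0.76, array([168.8, 351.7]), array([ 453.9, -334.8])), (0.63, array([112.1, 401.2]), array([ 541.5, -402.1])), (0.45, array([ 37.8, 301.7]), array([ 642.6, -248.2]))]
cassette1 0.93 at [153.2 284.3] c [ 478.9 -229. ] size [65.4 28.1] ang -13.5
cassette1 0.71 at [155.5 155.4] c [474.5 -30. ] size [66.1 29.7] ang 9.3
cassette1 0.61 at [110.6 403.6] c [ 542. -402.] size [64.8 29.4] ang 0.2
tray 0.92 at [ 47.  237.8] c [ 627.9 -164.1] size [290.3 124.1] ang -88.3
```

View pics/w6.png

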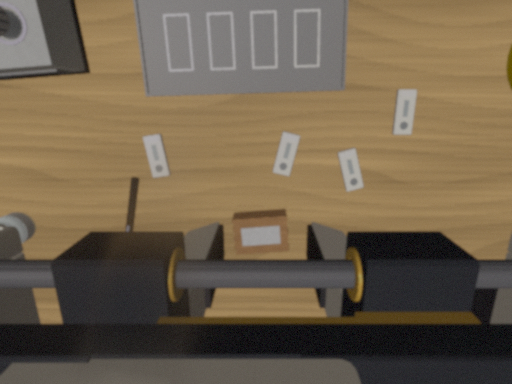

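The wrist view shows four cassettes at (156,156), (287,154), (350,170), (405,112). The one near (350,170) has been knocked aside. The four outlines are centred near columns 178, 221, 264 and 307, row 40. Fitting the outlines.

```bash
cat >> h.py <<'E'
def whites(c,amin=250,amax=2500,zf=8):
    "bright low-saturation quads: outlines (hollow, z=6) and cassettes (solid)"
    hsv=cv2.cvtColor(c["img"],cv2.COLOR_RGB2HSV)
    b=((hsv[...,2]>165)&(hsv[...,1]<45)).astype(np.uint8)
    cs,_=cv2.findContours(b,cv2.RETR_EXTERNAL,cv2.CHAIN_APPROX_NONE)
    for k in cs:
        (u,v),(w,h),_=cv2.minAreaRect(k)
        if not amin<w*h<amax: continue
        k=k[:,0]
        for z in (6,zf):
            P=np.array([ray(c,(q[1],q[0]),z)[:2] for q in k],np.float32)
            (x,y),(w,h),a=cv2.minAreaRect(P)
            if w<h: w,h,a=h,w,a+90
            print("px",round(u),round(v),"z",z,"c",np.array([x,y]),"size",np.array([w,h]),"ang",round((a+90)%180-90,1))
E
python3 - <<'E'
from h import *
c=cam("wrist"); whites(c)
E
```

```text
px 351 170 z 6 c [ 453.3 -332. ] size [62.8 25.1] ang 16.4
px 351 170 z 8 c [ 453.7 -331.4] size [62.5 25. ] ang 16.4
px 155 156 z 6 c [473.6 -27.6] size [61.8 24.5] ang 9.9
px 155 156 z 8 c [474.  -28.3] size [61.6 24.4] ang 9.9
px 286 154 z 6 c [ 477.6 -229.4] size [62.3 24.9] ang -13.9
px 286 154 z 8 c [ 477.9 -229.2] size [62.  24.8] ang -13.9
px 405 111 z 6 c [ 542.  -404.8] size [62.2 24.8] ang 0.0
px 405 111 z 8 c [ 542.  -403.9] size [61.9 24.7] ang 0.0
```

```bash
cat >> h.py <<'E'
def outlines(c,show=None):
    g=cv2.cvtColor(c["img"],cv2.COLOR_RGB2GRAY)
    m=max(trace("tray",c["name"]),key=lambda d:d["p"])["mask"].astype(np.uint8)
    th=cv2.morphologyEx(g,cv2.MORPH_TOPHAT,np.ones((9,9)))
    t,_=cv2.threshold(th[m>0].reshape(-1,1),0,255,cv2.THRESH_OTSU)
    m=cv2.erode(cv2.morphologyEx(m,cv2.MORPH_CLOSE,np.ones((25,25))),np.ones((5,5)))
    b=((th>t)&(m>0)).astype(np.uint8)
    for k in cv2.findContours(b,cv2.RETR_EXTERNAL,cv2.CHAIN_APPROX_NONE)[0]:
        k=k[:,0]
        if len(k)<40: continue
        P=np.array([ray(c,(q[1],q[0]),6)[:2] for q in k],np.float32)
        (x,y),(w,h),a=cv2.minAreaRect(P)
        if w<h: w,h,a=h,w,a+90
        print("outline px",k.mean(0),"c",np.array([x,y]),"size",np.array([w,h]),"ang",round((a+90)%180-90,1))
E
python3 - <<'E'
from h import *
c=cam("wrist"); outlines(c)
E
```

```text
outline px [178.1  41.8] c [634.1 -74.4] size [75.3 37.9] ang 1.7
outline px [220.8  40.5] c [ 636.2 -134.3] size [75.9 37.9] ang 2.1
outline px [263.6  38.9] c [ 638.2 -194. ] size [75.7 38.5] ang 1.0
outline px [306.4  37.6] c [ 640.8 -254.7] size [75.7 38.2] ang 1.8
```

Request:
play_rows(rows=[[[-0.1,-0.53,-0.5],[0,0,-0.89]],[[0,-0.53,-0.9],[0,0,-0.89]],[[0,0,-1],[0,0,0]],[[0,0,-1],[0,0,0]],[[0,0,-1],[0,0,0]],[[0,0,-1],[0,0,0]],[[0,0,-1],[0,0,0]],[[0,0,-1],[0,0,0]],[[0,0,-1],[0,0,0]],[[0,0,-1],[0,0,0]],[[0,0,0],[0,0,0]],[[0,0,0],[0,0,0]]], hand=0)

```text
time: 42.12
tool_pos: [478.6, -230.0, 56.9]
tcp_rot: [3.141, -0.001, -0.244]
contact_force: [0.0, -0.3, 0.7]
grip_width: 46.1
finger_force: 0.0
```

Request:
play_rows(rows=[[[0,0,-0.7],[0,0,0]],[[0,0,-0.65],[0,0,0]],[[0,0,0],[0,0,0]],[[0,0,0],[0,0,0]]])

```text
time: 42.62
tool_pos: [478.8, -230.2, 16.9]
tcp_rot: [3.141, -0.002, -0.244]
contact_force: [0.2, 0.3, -0.2]
grip_width: 46.3
finger_force: 0.0
```

Request:
play_rows(rows=[[[0,0,0],[0,0,0]],[[0,0,0],[0,0,0]],[[0,0,0],[0,0,0]],[[0,0,0],[0,0,0]],[[0,0,0.4],[0,0,0]],[[0,0,1],[0,0,0]],[[0,0,0],[0,0,0]],[[0,0,0],[0,0,0]]], hand=-1)

```text
time: 43.62
tool_pos: [477.7, -229.5, 57.2]
tcp_rot: [-3.142, 0.0, -0.244]
contact_force: [-0.2, 1.0, -0.8]
grip_width: 27.5
finger_force: 30.0
```

Request:
play_rows(rows=[[[0.88,0.53,0],[0,0,0.4]],[[0.88,0.53,0],[0,0,0.4]],[[0.88,0.53,0],[0,0,0.4]],[[0.88,0.53,0],[0,0,0.4]],[[0.88,0.53,0],[0,0,0.4]],[[0.88,0.53,0],[0,0,0]],[[0,0,0],[0,0,0]],[[0,0,0],[0,0,0]]])

```text
time: 44.62
tool_pos: [635.2, -134.3, 56.2]
tcp_rot: [-3.141, 0.003, 0.036]
contact_force: [0.4, -0.1, 0.1]
grip_width: 27.3
finger_force: 30.0
```

Request:
play_rows(rows=[[[0.03,0,-0.6],[0,0,0]],[[0,0,-0.5],[0,0,0]],[[0,0,0],[0,0,0]],[[0,0,0],[0,0,0]]])

```text
time: 45.12
tool_pos: [636.9, -134.4, 23.9]
tcp_rot: [-3.141, 0.001, 0.035]
contact_force: [0.0, 0.5, 0.0]
grip_width: 27.7
finger_force: 30.0
```

Request:
play_rows(rows=[[[0,0,0],[0,0,0]],[[0,0,0],[0,0,0]],[[0,0,0],[0,0,0]],[[0,0,0.5],[0,0,0]],[[0,0,0.9],[0,0,0]],[[-0.9,0.5,0.5],[0,0,0.3]],[[-1,0.7,0.3],[0,0,0.3]],[[-1,0.7,0],[0,0,0.3]],[[-1,0.7,0],[0,0,0]],[[-1,0.7,0],[0,0,0]],[[-0.5,0.2,0],[0,0,0]],[[0,0,0],[0,0,0]]], hand=-0.2)

```text
time: 46.62
tool_pos: [475.1, -28.9, 91.6]
tcp_rot: [3.141, -0.001, 0.162]
contact_force: [0.5, 0.8, -0.1]
grip_width: 36.7
finger_force: 0.0
```

Request:
play_rows(rows=[[[-0.03,0,-0.8],[0,0,0.04]],[[0,0,-0.8],[0,0,0]],[[0,0,-0.9],[0,0,0]],[[0,0,0],[0,0,0]],[[0,0,0],[0,0,0]]], hand=0)

```text
time: 47.25
tool_pos: [475.5, -29.8, 15.7]
tcp_rot: [3.141, -0.001, 0.166]
contact_force: [0.3, 0.3, -0.0]
grip_width: 46.1
finger_force: 0.0
```

Request:
play_rows(rows=[[[0,0,0],[0,0,0]],[[0,0,0],[0,0,0]],[[0,0,0],[0,0,0]],[[0,0,0],[0,0,0]],[[0,0,0.4],[0,0,0]],[[0,0,1],[0,0,0]],[[0,0,0],[0,0,0]],[[0,0,0],[0,0,0]]], hand=-1)

```text
time: 48.25
tool_pos: [474.2, -29.2, 57.4]
tcp_rot: [3.142, 0.0, 0.167]
contact_force: [0.2, -0.9, -1.0]
grip_width: 27.5
finger_force: 30.0
```

Request:
play_rows(rows=[[[0.89,-0.25,0],[0,0,-0.19]],[[0.89,-0.25,0],[0,0,-0.19]],[[0.89,-0.25,0],[0,0,-0.19]],[[0.89,-0.25,0],[0,0,-0.19]],[[0.89,-0.25,0],[0,0,-0.17]],[[0.88,-0.25,0],[0,0,0]],[[0,0,0],[0,0,0]],[[0,0,0],[0,0,0]],[[0,0,-0.6],[0,0,0]],[[0,0,-0.52],[0,0,0]],[[0,0,0],[0,0,0]],[[0,0,0],[0,0,0]]])

```text
time: 49.75
tool_pos: [633.9, -74.2, 23.4]
tcp_rot: [-3.141, 0.001, 0.037]
contact_force: [-0.4, 0.1, 0.4]
grip_width: 27.7
finger_force: 30.0
```

Request:
play_rows(rows=[[[0,0,0],[0,0,0]],[[0,0,0],[0,0,0]],[[0,0,0],[0,0,0]],[[0,0,0.5],[0,0,0]],[[0,0,1],[0,0,0]],[[-0.4,-0.5,1],[0,0,0.3]],[[-1,-1,1],[0,0,0.3]],[[-1,-1,1],[0,0,0.3]],[[-1,-1,1],[0,0,0.3]],[[-1,-1,1],[0,0,0.3]],[[-1,-1,1],[0,0,0.3]],[[-0.6,-1,0.5],[0,0,0]]], hand=-0.2)

```text
time: 51.25
tool_pos: [453.4, -270.4, 267.1]
tcp_rot: [3.138, -0.002, 0.288]
contact_force: [-0.5, -1.3, -0.1]
grip_width: 36.6
finger_force: 0.0
```

Request:
play_rows(rows=[[[0,-0.5,0],[0,0,0]],[[0,0,0],[0,0,0]],[[0,0,0],[0,0,0]]], hand=0)

```text
time: 51.62
tool_pos: [454.6, -283.2, 263.0]
tcp_rot: [-3.14, 0.001, 0.289]
contact_force: [0.4, 0.1, 0.5]
grip_width: 45.7
finger_force: 0.0
```

```bash
python3 - <<'E'
from h import *
o=get_obs();print(o["time"],o["tool_pos"],o["tcp_rot"][2],o["grip_width"])
c=cam("wrist"); save(c,"w7.png"); whites(c,zf=14); outlines(c)
c=cam("wrist"); pins(c,["cassette1"])
E
```

```text
51.625 [ 454.6 -283.2  263. ] 0.2892136543175696 45.68522596860565
px 300 171 z 6 c [ 453.6 -331.3] size [62.1 24.7] ang 16.6
px 300 171 z 14 c [ 455. -330.] size [60.9 24.2] ang 16.6
px 377 122 z 6 c [ 541.9 -404.7] size [63.1 24.7] ang -0.1
px 377 122 z 14 c [ 541.6 -401.9] size [61.8 24.2] ang -0.1
outline px [283.5  20.3] c [ 623.8 -255. ] size [41.7 37.5] ang 2.0
outline px [232.2  12.6] c [ 613.9 -195.4] size [37.2 25.7] ang -88.0
outline px [181.    3.5] c [ 600.1 -136.8] size [36.6  9.2] ang -73.4
cassette1 [(0.71, array([173. , 299.5]), array([ 450.4, -332.6]))]
```

View pics/w7.png

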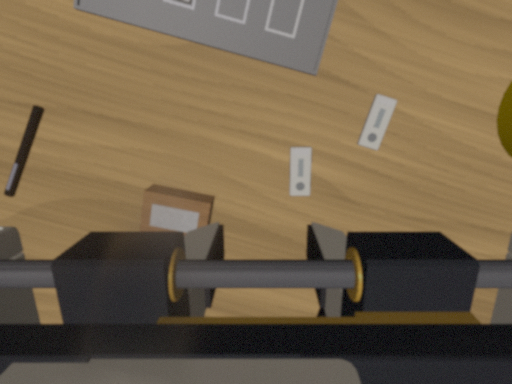

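The remaining cassettes are at (300,171) and (377,122), unchanged. Picking the near one.

Request:
play_rows(rows=[[[-0.03,-0.8,-0.5],[0,0,0]],[[0,-0.8,-0.8],[0,0,0]],[[0,0,-1],[0,0,0]],[[0,0,-1],[0,0,0]],[[0,0,-1],[0,0,0]],[[0,0,-1],[0,0,0]],[[0,0,-1],[0,0,0]],[[0,0,-0.9],[0,0,0]],[[0,0,-0.6],[0,0,0]],[[0,0,-0.4],[0,0,0]],[[0,0,0],[0,0,0]],[[0,0,0],[0,0,0]]])

```text
time: 53.32
tool_pos: [453.7, -332.8, 18.3]
tcp_rot: [3.141, -0.0, 0.288]
contact_force: [-0.1, -1.2, -0.7]
grip_width: 46.2
finger_force: 0.0
```

Request:
play_rows(rows=[[[0,0,0],[0,0,0]],[[0,0,0],[0,0,0]],[[0,0,0],[0,0,0]],[[0,0,0],[0,0,0]],[[0,0,0.4],[0,0,0]],[[0,0,1],[0,0,0]],[[0,0,0],[0,0,0]],[[0,0,0],[0,0,0]]], hand=-1)

```text
time: 54.32
tool_pos: [453.1, -332.0, 59.6]
tcp_rot: [-3.141, 0.0, 0.288]
contact_force: [-0.0, 0.6, -1.7]
grip_width: 27.0
finger_force: 30.0
```

Request:
play_rows(rows=[[[0.88,0.66,0],[0,0,-0.3]],[[0.88,0.66,0],[0,0,-0.3]],[[0.88,0.66,0],[0,0,-0.3]],[[0.88,0.66,0],[0,0,-0.3]],[[0.88,0.66,0],[0,0,-0.3]],[[0.88,0.65,0],[0,0,-0.3]],[[0.89,0.65,0],[0,0,0]],[[0,0,0],[0,0,0]],[[0,0,0],[0,0,0]],[[0,0,-0.65],[0,0,0]],[[0,0,-0.52],[0,0,0]],[[0,0,0],[0,0,0]]])

```text
time: 55.82
tool_pos: [637.3, -194.5, 22.7]
tcp_rot: [-3.141, 0.002, 0.036]
contact_force: [-0.5, -0.0, -0.6]
grip_width: 27.2
finger_force: 30.0
```

Request:
play_rows(rows=[[[0,0,0],[0,0,0]]])

```text
time: 55.95
tool_pos: [637.9, -194.4, 23.8]
tcp_rot: [-3.141, 0.001, 0.036]
contact_force: [-0.1, -1.2, -0.9]
grip_width: 27.3
finger_force: 30.0
```

Request:
play_rows(rows=[[[0,0,0],[0,0,0]],[[0,0,0],[0,0,0]],[[0,0,0],[0,0,0]],[[0,0,0.5],[0,0,0]],[[0,0,1],[0,0,0]],[[-0.2,-0.5,0.8],[0,0,0]],[[-0.5,-1,0],[0,0,-0.13]],[[-0.5,-1,0],[0,0,-0.13]],[[-0.5,-1,0],[0,0,0]],[[-0.5,-1,0],[0,0,0]],[[-0.5,-1,0],[0,0,0]],[[-0.5,-1,0],[0,0,0]]], hand=-0.2)

```text
time: 57.45
tool_pos: [542.2, -390.4, 95.2]
tcp_rot: [3.14, -0.001, 0.001]
contact_force: [-0.3, -1.3, 0.1]
grip_width: 36.9
finger_force: 0.0
```

Request:
play_rows(rows=[[[0,-0.5,0],[0,0,0]],[[0,0,0],[0,0,0]],[[0,0,0],[0,0,0]]], hand=0)

```text
time: 57.82
tool_pos: [543.2, -403.1, 93.8]
tcp_rot: [-3.141, -0.0, 0.002]
contact_force: [-0.9, -0.2, -0.3]
grip_width: 45.8
finger_force: 0.0
```

Request:
play_rows(rows=[[[-0.03,-0.03,-0.8],[0,0,0]],[[0,0,-0.9],[0,0,0]],[[0,0,-0.87],[0,0,0]],[[0,0,0],[0,0,0]],[[0,0,0],[0,0,0]]])

```text
time: 58.45
tool_pos: [542.2, -404.1, 16.8]
tcp_rot: [-3.141, 0.0, 0.002]
contact_force: [0.7, 0.2, 0.0]
grip_width: 45.9
finger_force: 0.0
```

Request:
play_rows(rows=[[[0,0,0],[0,0,0]],[[0,0,0],[0,0,0]],[[0,0,0],[0,0,0]],[[0,0,0],[0,0,0]],[[0,0,0.4],[0,0,0]],[[0,0,1],[0,0,0]],[[0,0,0],[0,0,0]],[[0,0,0],[0,0,0]]], hand=-1)

```text
time: 59.45
tool_pos: [541.3, -405.1, 58.4]
tcp_rot: [-3.141, 0.0, 0.001]
contact_force: [-0.1, 0.1, -0.8]
grip_width: 27.1
finger_force: 30.0
```

Request:
play_rows(rows=[[[0.55,0.84,0],[0,0,0.05]],[[0.55,0.84,0],[0,0,0.05]],[[0.55,0.84,0],[0,0,0.05]],[[0.55,0.84,0],[0,0,0.05]],[[0.56,0.83,0],[0,0,0.05]],[[0.56,0.83,0],[0,0,0]],[[0,0,0],[0,0,0]],[[0,0,0],[0,0,0]],[[0,0,-0.65],[0,0,0]],[[0,0,-0.5],[0,0,0]],[[0,0,0],[0,0,0]],[[0,0,0],[0,0,0]]])

```text
time: 60.95
tool_pos: [640.6, -254.7, 23.2]
tcp_rot: [-3.141, 0.001, 0.035]
contact_force: [1.0, 0.6, 0.4]
grip_width: 27.4
finger_force: 30.0
```

Request:
play_rows(rows=[[[0,0,0],[0,0,0]],[[0,0,0],[0,0,0]],[[0,0,0],[0,0,0]],[[0,0,0.5],[0,0,0]],[[0,0,1],[0,0,0]],[[0,0,1],[0,0,0]],[[-0.5,0.3,1],[0,0,0]],[[-1,0.4,1],[0,0,0]],[[-1,0.5,1],[0,0,0]],[[-0.8,0.5,1],[0,0,0]],[[0,0.5,1],[0,0,0]],[[0,0,1],[0,0,0]]], hand=-0.2)

```text
time: 62.45
tool_pos: [541.8, -187.5, 281.9]
tcp_rot: [3.141, -0.002, 0.037]
contact_force: [0.3, -0.3, -0.7]
grip_width: 36.9
finger_force: 0.0
```

Request:
play_rows(rows=[[[0,0,0.5],[0,0,0]],[[0,0,0],[0,0,0]],[[0,0,0],[0,0,0]]])

```text
time: 62.82
tool_pos: [541.7, -188.5, 292.8]
tcp_rot: [-3.141, 0.002, 0.035]
contact_force: [0.7, -0.7, -0.1]
grip_width: 36.8
finger_force: 0.0
```

```bash
python3 - <<'E'
from h import *
o=get_obs();print(o["time"],o["tool_pos"],o["tcp_rot"][2],o["grip_width"])
c=cam("wrist"); save(c,"w8.png"); whites(c,zf=14,amax=4000)
c=cam("side"); save(c,"side1.png"); pins(c,["switch_tip","cassette1"]); caps(c,z=138)
E
```

```text
62.825 [ 541.7 -188.5  292.8] 0.03533369099017891 36.81359418834268
px 272 84 z 6 c [ 637.8 -194.2] size [63.5 24.1] ang 2.0
px 272 84 z 14 c [ 637.4 -194.1] size [62.3 23.7] ang 2.0
px 320 81 z 6 c [ 643.1 -257. ] size [67.  28.7] ang 2.5
px 320 81 z 14 c [ 642.6 -255.7] size [65.8 28.1] ang 2.5
px 224 81 z 6 c [ 639.3 -131.5] size [65.8 27.8] ang 2.3
px 224 81 z 14 c [ 638.8 -132.5] size [64.6 27.3] ang 2.3
px 179 82 z 6 c [634.6 -71.1] size [70.9 26.8] ang 2.5
px 179 82 z 14 c [634.3 -73.3] size [69.6 26.3] ang 2.5
switch_tip [(0.47, array([261. , 200.1]), array([650.1, 299.7]))]
cassette1 [(0.67, array([175. , 239.3]), array([ 648.1, -278.5])), (0.67, array([197. , 237.3]), array([ 639.5, -145.9])), (0.46, array([209.2, 237.8]), array([630.9, -82.5])), (0.41, array([187.8, 239.6]), array([ 638.3, -198.6]))]
cap 0.87 px [218.5 240.6] xy [629.5 224.1] axes [31.9 34.2] circ [630.7 224.3] 19.2
cap 0.82 px [223.  206.5] xy [638.4 104.8] axes [26.4 31.4] circ [638.3 104.8] 17.1
cap 0.82 px [220.2 222.4] xy [635.5 164.2] axes [28.6 34.7] circ [636.  164.4] 18.5
```

View pics/w8.png

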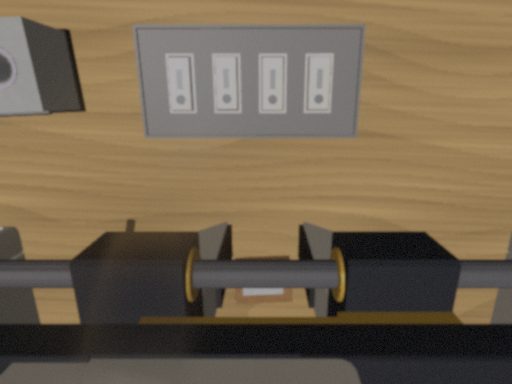

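View pics/side1.png

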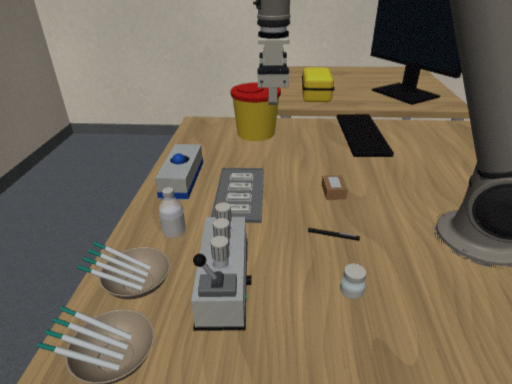

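All four cassettes lie inside their outlines, at columns 179, 225, 272 and 319, row 83. In the side view the three tubes stand in the mixer and the switch leans to +x. The arm is clear, so I hand the job in.

```bash
python3 -c "
from plant import bot; print(bot.close_job())"
```

```text
the job is handed in; nothing more can be done
None
```

I handed the job in after about 63 s of robot time: the mixer went off, all three tubes are home in their own sockets, the mixer is back on, and all four cassettes lie inside their outlines. The final pictures agree, but no verdict was returned.

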